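Turn the coated panel and hold the lamp lid open

TASK

The test panel stands in its slotted stand with its blue coated face towards the robot: lift it out, turn it round and lower it back into the slot (do not drop it), so that it stands fully seated with the blue face towards the lamp box. Let go of it, then lift the lamp box's lid (it has a red bar handle) and hold it open at 50 degrees from closed, within the green band of its quadrant, so that its lamps shine on the panel; the lid falls shut if released, so finish while still holding it there. Leave the bottles, glassware and spatula where they are.

Things in the scene. Friction and masses are not known exactly. Their poses are not given: they have to be found in the camera images.
- panel: Coated test board, 8 mm thick (x) x 90 mm wide (y) x 85 mm tall (z), 48 to 78 g, standing on edge. Origin: centre of its lower edge face; z up, +x is the direction that the blue coated face looks, the other face is bare pale wood. It starts seated in the stand's slot, blue face towards the robot; its upper 61 mm stand clear of the stand.
- panel_ahead (a point): Imaginary point 20 mm straight out in front of the centre of the panel's blue face (24 mm along the panel's +x, 42.5 mm above its lower edge): it shows which way the blue face looks.
- stand: Fixed low slotted stand of aluminium on a dark foot, 66 mm (x) x 124 mm (y) x 32 mm tall, on the bench between robot and lamp box, its slot 75 to 95 mm before the box front. Origin: centre of its underside; +x points to the lamp box, y along the slot. The open-topped slot in the middle is 13 mm wide (x), 98 mm long (y), 24 mm deep; its floor is 8 mm above the origin, so a seated panel's origin reads 8 mm above the stand's.
- lamp_box: Fixed cream inspection lamp box, 200 mm (x) x 220 mm (y) x 100 mm tall. Origin: centre of its underside; +x points away from the robot to the hinged side, the front faces -x. On its +y side stands a thin white quadrant arc, radius 140 mm about the hinge, with a green band from 44 to 56 degrees, to read the lid's angle (look only).
- lid (a joint): Angle of the lamp lid in rad: 0 closed (the start), grows as its front edge rises, stop at 1.4; 50 degrees = 0.873. No spring and almost no friction: its weight (0.28 to 0.46 kg) shuts it from any angle; 2 to 3 N at the bar lift it. Cream plate 200 x 220 x 8 mm, hinged along the box's far top edge, two white lamps on its underside.
- lid_bar (a point): Centre of the lid's red round handle bar, 12 mm diameter, 92 mm clear length between two posts, parallel to the hinge (along the box's y). Lid shut: 180 mm before the hinge, 48 mm above the hinge axis (148 mm above the bench), 34 mm of free space between bar and lid. It turns with the lid; the bar is round, so pads closed on it can let it turn between them.
- lid_hinge (a point): Middle of the lid's hinge axis (fixed, 100.5 mm above the bench, along the box's y; 100 mm towards +x from the box's middle).
- wash_bottle: Bystander: white plastic bottle, 64 mm diameter, 160 mm tall; origin at the centre of its underside.
- amber_jar: Bystander: amber glass jar, 60 mm diameter, 100 mm tall; origin at the centre of its underside.
- jug: Bystander: pale blue plastic jug with a handle, 90 mm diameter, 120 mm tall; origin at the centre of its underside.
- beaker: Bystander: pale beaker, 76 mm diameter, 90 mm tall; origin at the centre of its underside.
- white_bottle: Bystander: small white bottle, 50 mm diameter, 110 mm tall; origin at the centre of its underside.
- spatula: Bystander: spatula lying on the bench; origin at the centre of its underside.
Not all that is in view belongs to the job. What is shaped like the panel but grey is not meant. Several things have the shape of the stand; the one meant has the colours described above.

How it is judged:
By the outcome, as a careful person would: the job done as asked, in the order asked, and still so for the second after the job is handed in, while the arm keeps its last pose, push and grip.
It also fails if it takes over 61 s, if anything falls off the work surface, if the arm or the gripper's body presses on something with over 40 N, if the wrist force passes 120 N, or if a joint passes its speed limit or range.

ROBOT

A 7-joint arm with a two-finger parallel gripper is mounted at the origin on the work surface. World frame = base frame: x ahead of the robot, y to its left, z up, the work surface at z = 0. Lengths are in mm, angles in rad, forces in N, time in s.
With the tool pointing down it reaches from about 400 to 875 mm from the base axis. Payload 4.4 kg.
Tool frame: the origin (TCP) lies midway between the tips of the shut fingers; the grasp point (between the pads) lies 19 mm behind it; z points along the fingers, y is the line along which they close (so a half turn about z gives the same grasp; the last joint's range is limited). The gripper opens to 85 mm and grips with 20 to 120 N. Pads are 22 mm wide; open, the fingers measure 114 mm over their backs; the gripper's body (76 mm by 85 mm) begins 54 mm behind the grasp point. The pads swing forward as they close: fully open they stand 13 mm farther back than shut.
Start: joints at [1.145, 0.628, 0.038, 1.517, -0.027, 0.996, -0.02], TCP at [228.885, -608.383, 231.313] pointing down, gripper open.
Joint ranges: [-3.06, 3.06], [-0.37, 2.12], [-1.25, 1.32], [0.18, 2.47], [-1.1, 4.24], [0.23, 1.98], [-2.94, 2.94]. Speed limits (rad/s): [2.57, 2.57, 3.14, 3.14, 3.14, 3.14, 3.14].

INTERFACE

Orientations are given as [roll, pitch, yaw] about the fixed x, y, z axes, in that order (R = Rz(yaw) Ry(pitch) Rx(roll)).
In Python, from cell import telemetry, eyes, ctrl, finder gives the robot as it stands.
- The arm moves only by the tool move_arm, never from a script. Its argument "steps" is a list of rows, each a list of 7 numbers: the turn, a rotation vector about the world's x, y, z in degrees, then the shift along the world's x, y, z in m, then the finger opening in m, from 0 to 0.0854. A call has 1 to 5 rows; each row shifts and turns the commanded pose from where the row before left it; what a row does not reach is not made up. A row lasts 1/10 s, in which the tool goes at most 50 mm and 8.59 degrees, less where a joint would pass 70% of its speed; a pose out of reach is approached as far as the arm can. A call with a gripper value outside its range is refused whole. The fingers move at their own pace and stop on an object; the grip force is fixed at half the most. Time passes only in rows, so rows that do not move let the fingers close. It gives the time, the measured TCP pose, the force, the opening and the grip force at its end, in the units of the state.
- telemetry.read_state(): the state, without advancing time (a new reading comes with each control period).
- eyes.get_image(name): name is "side" or "top" or "wrist"; returns (picture, depth): 480x640x3 uint8, blue, green, red; 480x640 float32, mm along the optical axis (not along the pixel's ray), 0 where there is no reading.
- eyes.calibration(name): a dict with "fx", "fy", "cx", "cy" (pixels), "position" and "attitude" of the camera in the world. Camera axes: x right, y down, z forward; pixel columns grow to the right and rows downward; lengths in mm; the calibration is good to about 2 mm. A picture is of the moment at which its call begins: read the wrist's pose just before it. calibration takes no time and is no camera call; for the wrist camera it gives the pose at the moment of the call.
- ctrl.finish_job(): hands the job in; it is judged then, once.
Trained networks look in the newest picture that a camera, given by its name, has taken for a name from the list of things; names that differ only in an ending like _2 or _b are one class to them, and where a whole thing is asked for, a point or a joint stands for the part that bears it (a point fixed in the world has none). Each returns a list of dicts, best first, with "confidence" (0 to 1); they miss things now and then, are a little off and sometimes report something else, mostly with a low value. They report only what shows in the picture. A call takes as long as a camera call. They do not tell look-alikes from the thing itself.
- finder.boxes_of(camera, name): "location" ([x, y, z] in mm, in the coordinates of the camera as it stood for that picture, good to about 4 mm: the middle of the surface that is visible of it).
- finder.cut_out(camera, name): "mask" (480x640 bool, what is visible of it).
- finder.pinpoint(camera, name): "location" ([x, y, z] in mm, in the coordinates of the camera as it stood for that picture, good to about 4 mm: a listed point, or the origin of a listed thing).
The state is a dict: "clock": time; "qpos": joint angles; "qd": joint speeds; "tau": joint torques, N m; "eef_pos": TCP position; "tool_rot": TCP orientation; "force": force on the tool from outside, world axes, zero at the start; "torque": the same for the moment, N m; "width": finger opening in mm; "gripper_force": force on a finger pad.
Only numpy, scipy, OpenCV 4.12 (cv2) and the standard library are available. Lean on these libraries where they do the work, as an engineer would, in place of code of your own. Each camera call takes 0.05 s, during which the arm holds its last target. There are 200 camera calls.

## Working session

There is one attempt and no reset: what is moved stays moved. The work goes in short steps, Python scripts to look and compute and a tool call to move; the robot and the scene stay as the last step left them, time stands still between calls to the robot, and variables do not carry over. Pictures are saved under pics/ and viewed, at most 10 in all, crops included, and the job is handed in when it is done.

Besides the shell and the picture viewer there is one more tool, called by a JSON object that holds its "name" and its "arguments", one argument or row to a line. move_arm: Moves the arm, as the interface text tells. Its arguments: {"type":"object","properties":{"steps":{"type":"array"}},"required":["steps"]}

```bash
mkdir -p pics; cat > h.py <<'E'
import numpy as np,cv2
from scipy.spatial.transform import Rotation as R
from cell import telemetry, eyes, ctrl, finder
def rot(a):
    a=np.array(a,float)
    if a.shape==(3,3): return a
    return R.from_euler('xyz',a).as_matrix() if a.size==3 else R.from_quat(a).as_matrix()
def w(cal,p): return rot(cal['attitude'])@np.array(p)+np.array(cal['position'])
def pts(cal,depth,mask):
    v,u=np.nonzero(mask&(depth>0)); z=depth[v,u]
    P=np.c_[(u-cal['cx'])/cal['fx']*z,(v-cal['cy'])/cal['fy']*z,z]
    return P@rot(cal['attitude']).T+np.array(cal['position']),u,v
def px(cal,p):
    q=rot(cal['attitude']).T@(np.array(p)-np.array(cal['position'])); return (q[0]/q[2]*cal['fx']+cal['cx'],q[1]/q[2]*cal['fy']+cal['cy'])
E
python3 - <<'E'
from h import *
ims=[]
for c in ['top','side']:
    im,d=eyes.get_image(c); cal=eyes.calibration(c); print(c,cal); cv2.imwrite(f'pics/{c}0.png',im)
    for n in ['panel','stand','lamp_box','lid_bar','lid_hinge']:
        for r in finder.pinpoint(c,n)[:4]:
            p=w(cal,r['location']); print(n,round(r['confidence'],2),p.round(0),np.round(px(cal,p)))
print(telemetry.read_state())
E
```

```text
top {'fx': 465.9711067079838, 'fy': 465.9711067079838, 'cx': 311.5986356801048, 'cy': 243.75173244836674, 'position': array([ 386.96971576,    6.47386686, 1596.22658782]), 'attitude': array([-3.01660409, -0.02213362, -1.552859  ])}
panel 0.5 [351. -32.  -1.] [312. 313.]
panel 0.45 [484. -80.  10.] [327. 274.]
stand 0.97 [486. -80.   2.] [327. 274.]
stand 0.69 [ 350. -222.   -1.] [368. 314.]
lamp_box 0.92 [684. -81.   0.] [328. 217.]
lid_bar 0.66 [602. -70. 148.] [327. 234.]
lid_hinge 0.92 [779. -95. 101.] [335. 183.]
side {'fx': 534.9500151589408, 'fy': 534.9500151589408, 'cx': 312.50373842039875, 'cy': 238.4487078078556, 'position': array([ 256.33322015, 1256.73064705,  850.8967411 ]), 'attitude': array([-2.08712869, -0.01020935, -2.90252675])}
panel 0.75 [ 452. -408.    2.] [369. 215.]
panel 0.64 [484. -76.  10.] [342. 261.]
panel 0.61 [349. -27.   3.] [385. 278.]
panel 0.37 [ 507. -568.    1.] [360. 195.]
stand 0.68 [ 346. -218.    1.] [393. 246.]
stand 0.65 [483. -79.  -2.] [342. 264.]
lamp_box 0.83 [679. -79.   2.] [279. 254.]
lid_bar 0.77 [600. -70. 148.] [303. 216.]
lid_hinge 0.73 [781. -91. 101.] [247. 219.]
{'clock': 0.6, 'qpos': array([ 1.14519857,  0.6283842 ,  0.03849799,  1.51740472, -0.02695742,
        0.99626987, -0.01997384]), 'qd': array([-0.00084427,  0.00065774, -0.00180631, -0.00153993,  0.00201304,
       -0.00020002, -0.00043429]), 'tau': array([-4.56797379e-04, -5.62981546e+01,  1.22482505e+00, -1.93699229e+01,
        1.08232809e-02,  1.78088245e-03,  9.62038172e-06]), 'eef_pos': array([ 228.87846749, -608.39556684,  231.32213145]), 'tool_rot': array([ 3.14154065e+00, -3.45434594e-06,  3.59823579e-01]), 'force': array([-0.98908467, -0.31151374,  1.0563249 ]), 'torque': array([-0.00625694, -0.00842758, -0.02958368]), 'gripper_force': 0.0, 'width': 85.2393409107897}
```

View pictures.

View pics/top0.png

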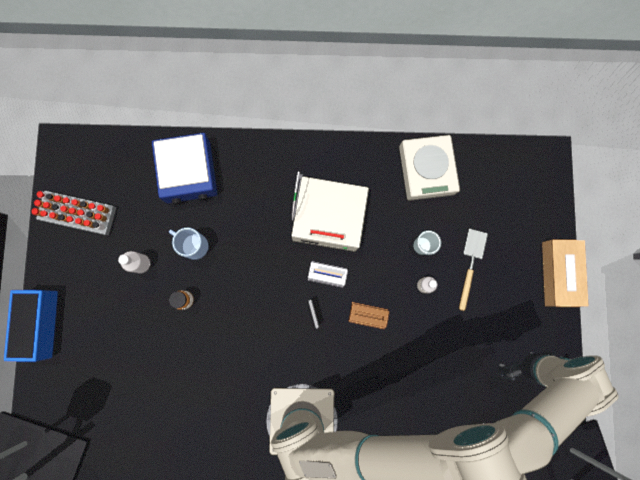

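```bash
python3 - <<'E'
import cv2
a=cv2.imread('pics/side0.png')[150:350,180:480]; cv2.imwrite('pics/sidecrop.png',cv2.resize(a,None,fx=2.6,fy=2.6,interpolation=cv2.INTER_CUBIC))
E
```

```text
(no output)
```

View pics/sidecrop.png

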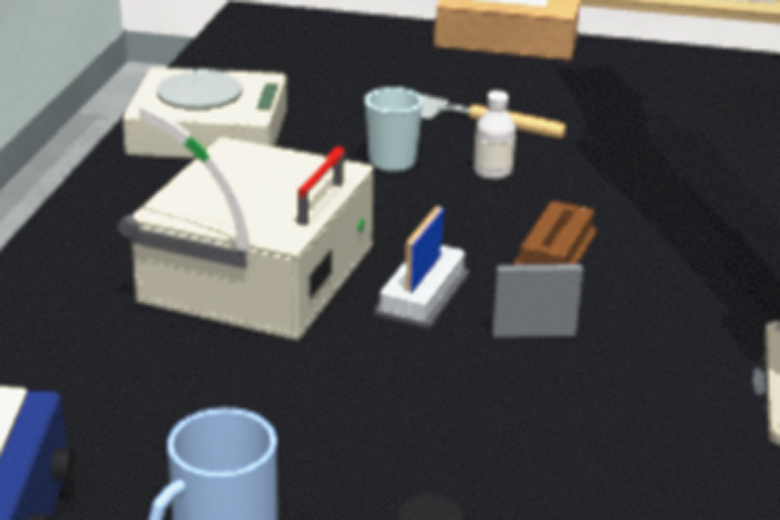

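The stand candidates are the aluminium one at top (327,274), holding a board with a blue face, and the brown wooden one at (368,315). The grey board at (313,313) is a look-alike. The aluminium stand with the blue panel fits the description, and the enlarged side crop at about (425,260) confirms it. The lid's red bar shows at top (327,234).

{"name": "move_arm", "arguments": {
  "steps": [
    [0, 0, 4.2, 0.016, 0.035, 0, 0.085],
    [0, 0, 4.2, 0.016, 0.035, 0, 0.085],
    [0, 0, 4.2, 0.016, 0.035, 0, 0.085],
    [0, 0, 4.2, 0.016, 0.035, 0, 0.085],
    [0, 0, 4.2, 0.016, 0.035, 0, 0.085]
  ]
}}

```text
clock: 1.1
eef_pos: [309.4, -432.0, 231.6]
tool_rot: [3.141, -0.0, 0.729]
force: [0.6, 0.3, -0.2]
width: 85.0
gripper_force: 0.0
```

{"name": "move_arm", "arguments": {
  "steps": [
    [0, 0, 4.2, 0.016, 0.035, 0, 0.085],
    [0, 0, 4.2, 0.016, 0.035, 0, 0.085],
    [0, 0, 4.2, 0.016, 0.035, 0, 0.085],
    [0, 0, 4.2, 0.016, 0.035, 0, 0.085],
    [0, 0, 4.2, 0.016, 0.035, 0, 0.085]
  ]
}}

```text
clock: 1.6
eef_pos: [389.5, -257.1, 231.7]
tool_rot: [3.141, 0.0, 1.096]
force: [0.1, 0.4, -0.5]
width: 85.2
gripper_force: 0.0
```

{"name": "move_arm", "arguments": {
  "steps": [
    [0, 0, 4.2, 0.014, 0.035, 0, 0.085],
    [0, 0, 4.2, 0.014, 0.035, 0, 0.085],
    [0, 0, 4.2, 0.014, 0.035, 0, 0.085],
    [0, 0, 4.2, 0.014, 0.035, 0, 0.085],
    [0, 0, 4.2, 0.014, 0.035, 0, 0.085]
  ]
}}

```text
clock: 2.1
eef_pos: [459.4, -82.1, 231.6]
tool_rot: [3.141, 0.0, 1.462]
force: [0.6, -0.4, 0.0]
width: 84.8
gripper_force: 0.0
```

```bash
python3 - <<'E'
from h import *
s=telemetry.read_state(); print(s['clock'],s['qpos'],s['eef_pos'],s['tool_rot'])
im,d=eyes.get_image('wrist'); cal=eyes.calibration('wrist'); print(cal); cv2.imwrite('pics/w1.png',im)
np.savez('w1.npz',im=im,d=d)
for n in ['panel','panel_ahead','stand','lamp_box','lid_bar','lid_hinge']:
    for r in finder.pinpoint('wrist',n)[:3]:
        p=w(cal,r['location']); print(n,round(r['confidence'],2),p.round(1),np.round(px(cal,p)))
E
```

```text
2.1 [ 0.35896856  0.38289628 -0.32789577  2.00345144  0.17225313  0.78045913
 -0.17827159] [459.42879516 -82.06501396 231.640849  ] [3.14074528e+00 2.34128898e-04 1.46211142e+00]
{'fx': 396.980830806511, 'fy': 396.980830806511, 'cx': 314.44736876876476, 'cy': 233.6359501871602, 'position': array([470.20009339,   7.16858439, 375.3675572 ]), 'attitude': array([ 2.81847179, -0.00340311, -0.09765801])}
panel 0.96 [ 3.527e+02 -2.470e+01 -1.000e-01] [191. 150.]
panel 0.69 [487.7 -73.3   9.5] [340. 189.]
stand 0.79 [ 349.8 -207.6   -3. ] [222. 320.]
stand 0.7 [485.6 -67.2  -1.5] [337. 181.]
lamp_box 0.7 [ 6.808e+02 -6.780e+01 -4.000e-01] [543. 161.]
lid_bar 0.91 [601.9 -60.5 148.4] [548. 199.]
lid_hinge 0.42 [ 594.5 -395.     3.2] [449. 442.]
```

View pics/w1.png

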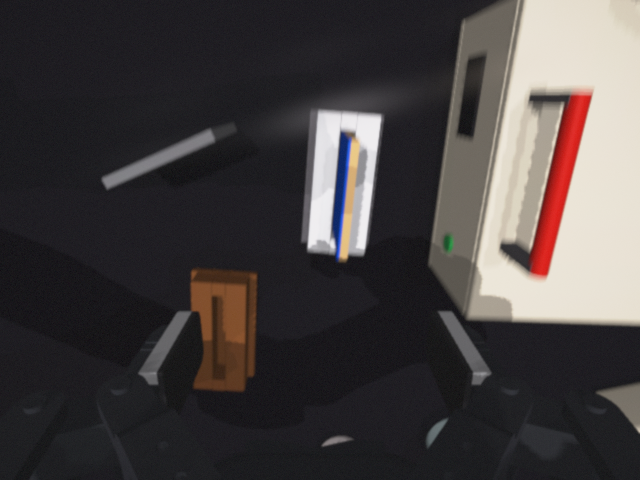

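The picture shows the panel's top edge, blue on the robot side, from about (347,135) to (342,258). The red bar runs from (580,95) to (540,272). I'll take it again with the arm settled and fit the lines.

```bash
cat > m.py <<'E'
from h import *
def line(P):
    c,_=np.median(P,0),0; c=P.mean(0); v=np.linalg.svd(P-c)[2][0]; v*=np.sign(v[1]); t=(P-c)@v
    return c+v*(np.percentile(t,1)+np.percentile(t,99))/2, v, np.percentile(t,99)-np.percentile(t,1)
def measure(cam):
    s=telemetry.read_state(); cal=eyes.calibration(cam); im,d=eyes.get_image(cam)
    P,u,v=pts(cal,d,np.ones(d.shape,bool)); c=cv2.cvtColor(im,cv2.COLOR_BGR2HSV)[v,u].astype(int)
    near=(np.abs(P[:,0]-485)<45)&(np.abs(P[:,1]+78)<70)
    top=near&(P[:,2]>88)&(P[:,2]<100)
    st=near&(P[:,2]>27)&(P[:,2]<37)
    red=(np.abs(P[:,0]-600)<60)&(P[:,2]>135)&(P[:,2]<165)&((c[:,0]<8)|(c[:,0]>172))&(c[:,1]>150)
    for n,m in (('paneltop',top),('bar',red)):
        if m.sum()>20:
            ce,ve,l=line(P[m]); print(cam,n,m.sum(),ce.round(1),'yawdev',np.degrees(np.arctan2(-ve[0],ve[1])).round(2),'len',l.round(1),'zpct',np.percentile(P[m][:,2],[5,50,95]).round(1))
    if st.sum()>50:
        r=cv2.minAreaRect(P[st][:,:2].astype(np.float32)); print('stand',r,np.percentile(P[st][:,2],[5,50,95]).round(1))
    blue=near&(c[:,0]>100)&(c[:,0]<130)&(c[:,1]>120)&(P[:,2]>35)
    if blue.sum()>20: print('blue',blue.sum(),P[blue].mean(0).round(1))
    return im,d,cal,P,c,u,v
E
python3 - <<'E'
from m import *
for k in ('wrist','top','side'): measure(k)
E
```

```text
wrist paneltop 1414 [484. -75.  93.] yawdev -10.74 len 88.4 zpct [91.5 93.2 94.3]
wrist bar 4093 [599.5 -65.7 153. ] yawdev -8.51 len 104.4 zpct [149.3 153.6 155.2]
stand ((484.2240905761719, -77.05497741699219), (124.20816802978516, 53.16287612915039), 79.25626373291016) [30.9 32.2 33.4]
blue 919 [481.1 -71.1  74. ]
top bar 78 [601.7 -70.1 153.9] yawdev -8.35 len 101.2 zpct [149.  153.6 158.3]
stand ((492.3303527832031, -43.81805419921875), (51.77120590209961, 52.56008529663086), 80.15447998046875) [27.9 32.2 36. ]
side paneltop 66 [481.8 -73.3  92.6] yawdev -10.27 len 88.9 zpct [88.5 92.8 95.7]
side bar 66 [597.1 -63.8 153.3] yawdev -8.22 len 110.9 zpct [148.3 153.6 157. ]
stand ((481.7550048828125, -75.343017578125), (131.83265686035156, 56.30584716796875), 78.00513458251953) [28.6 32.4 35.5]
blue 171 [478.4 -73.6  64.3]
```

```bash
python3 - <<'E'
from h import *
import itertools
s=telemetry.read_state()
D=[([1.14519857,0.6283842,0.03849799,1.51740472,-0.02695742,0.99626987,-0.01997384],[228.878,-608.396,231.322],[3.14154,0,.359823]),
(s['qpos'],s['eef_pos'],s['tool_rot'])]
ax='zyzyzyz'
for sg in itertools.product([1,-1],repeat=4):
  S=[sg[0],1,sg[1],1,sg[2],1,sg[3]]
  C=[]
  for q,p,r in D:
    M=np.eye(3)
    for a,b,c in zip(ax,S,q): M=M@R.from_euler(a,b*c).as_matrix()
    C.append(M.T@rot(r))
  e=np.degrees(R.from_matrix(C[0].T@C[1]).magnitude())
  if e<6: print(sg,e.round(3),C[0].round(3).tolist())
print(s['qpos'],s['eef_pos'])
E
```

```text
(-1, -1, -1, -1) 0.0 [[-0.0, -1.0, -0.0], [1.0, -0.0, -0.0], [0.0, -0.0, 1.0]]
[ 0.36296251  0.38309972 -0.32619184  2.00413877  0.17160094  0.78032758
 -0.17733959] [458.54844154 -84.47571816 231.30411471]
```

```bash
cat > kin.py <<'E'
from h import *
from scipy.optimize import least_squares
T0=np.array([[0,-1,0],[1,0,0],[0,0,1.]])
LO=np.array([-3.06,-.37,-1.25,.18,-1.1,.23,-2.94]);HI=np.array([3.06,2.12,1.32,2.47,4.24,1.98,2.94])
def chain(q):
    M=np.eye(3);o=[]
    for i,c in enumerate(q):
        M=M@R.from_euler('zyzyzyz'[i],c if i%2 else -c).as_matrix(); o.append(M)
    return o
def fk(q,L):
    o=chain(q); return np.array([0,0,L[0]])+o[2]@[0,0,L[1]]+o[4]@[0,0,L[2]]+o[6]@[0,0,L[3]], o[6]@T0
def ik(p,Rt,L,q0,n=0.02):
    f=lambda q:np.r_[(fk(q,L)[0]-p)/100,R.from_matrix(fk(q,L)[1].T@Rt).as_rotvec()*3,n*0.01*(q-q0)]
    r=least_squares(f,np.clip(q0,LO+.03,HI-.03),bounds=(LO+.02,HI-.02)); return r.x,np.linalg.norm(f(r.x)[:6])
E
python3 - <<'E'
from kin import *
s=telemetry.read_state()
D=[(np.array([1.14519857,0.6283842,0.03849799,1.51740472,-0.02695742,0.99626987,-0.01997384]),np.array([228.878,-608.396,231.322])),(s['qpos'],s['eef_pos'])]
# linear fit
A=[];b=[]
for q,p in D:
    o=chain(q); A.append(np.c_[[0,0,1],o[2][:,2],o[4][:,2],o[6][:,2]]); b.append(p)
L,res,rk,sv=np.linalg.lstsq(np.vstack(A),np.hstack(b),rcond=None); print(L,res,sv, np.vstack(A)@L-np.hstack(b))
np.save('L.npy',L)
q0=s['qpos']; c=np.array([484,-75.])
Rd=R.from_euler('xyz',[np.pi,0,np.radians(79.4)])
n=np.array([np.cos(np.radians(-10.6)),np.sin(np.radians(-10.6)),0])
rng=np.random.default_rng(0)
for fl in (0,180):
  for tilt in (-45,-30,-15,0,15,30,45):
    Rt=(R.from_euler('z',fl,degrees=True)*R.from_rotvec(n*np.radians(tilt))*Rd).as_matrix()
    p=np.array([c[0],c[1],74.])+Rt@[0,0,19]
    best=[]
    for k in range(25):
        q,e=ik(p,Rt,L,q0 if k==0 else q0+rng.normal(0,1,7)); 
        if e<1e-2: best.append((min(np.min(q-LO),np.min(HI-q)),q.round(2).tolist()))
    print(fl,tilt,len(best),max(best) if best else None)
E
```

```text
[89203.61466295   516.2380974    411.65772333 89162.37143002] [815.9537225] [2.51295087e+00 1.28691966e+00 1.70046108e-01 1.77883591e-04] [26.45017752  6.82020506  3.85463465 -5.29185812  3.47943322 -3.85463465]
0 -45 0 None
0 -30 0 None
0 -15 0 None
0 0 24 (np.float64(0.4250501017258699), [0.68, 0.85, -0.74, 2.03, 0.98, 0.66, -0.91])
0 15 0 None
0 30 0 None
0 45 0 None
180 -45 0 None
180 -30 0 None
180 -15 0 None
180 0 21 (np.float64(0.43787994344771186), [0.71, 0.91, -0.81, 1.95, 1.0, 0.75, 2.24])
180 15 0 None
180 30 0 None
180 45 0 None
```

{"name": "move_arm", "arguments": {
  "steps": [
    [0, 0, -2.2, 0.0125, 0.0045, 0, 0.06],
    [0, 0, -2.2, 0.0125, 0.0045, 0, 0.06],
    [0, 0, 0, 0, 0, -0.03, 0.06],
    [0, 0, 0, 0, 0, -0.03, 0.06],
    [0, 0, 0, 0, 0, -0.03, 0.06]
  ]
}}

```text
clock: 3.1
eef_pos: [484.0, -75.1, 140.6]
tool_rot: [3.141, 0.0, 1.381]
force: [0.1, 0.7, 0.0]
width: 60.3
gripper_force: 0.0
```

```bash
python3 - <<'E'
from m import *
s=telemetry.read_state(); print(s['qpos'].round(3),s['eef_pos'],s['tool_rot'],s['width'])
measure('wrist')
s=telemetry.read_state(); print(s['eef_pos'],s['tool_rot'])
E
```

```text
[ 0.272  0.55  -0.252  2.042  0.242  0.576 -0.339] [484.04346315 -75.1365471  140.55826228] [3.14052443e+00 7.55044044e-05 1.38106369e+00] 60.34799223039196
wrist paneltop 2485 [484.3 -74.7  93.2] yawdev -10.86 len 88.8 zpct [92.1 93.2 94.2]
wrist bar 6395 [597.  -69.8 151.5] yawdev -7.04 len 93.3 zpct [147.4 152.  154.8]
stand ((484.2639465332031, -76.80648803710938), (123.88196563720703, 53.150211334228516), 79.34062957763672) [31.  32.2 33.3]
blue 526 [482.5 -67.6  90.7]
[480.92257076 -74.84837161 136.50060883] [-3.13458030e+00  4.96449334e-04  1.38133148e+00]
```

{"name": "move_arm", "arguments": {
  "steps": [
    [0, 0, 0, 0, 0, -0.03, 0.06],
    [0, 0, 0, 0, 0, -0.03, 0.06],
    [0, 0, 0, 0, 0, -0.02, 0.06],
    [0, 0, 0, 0, 0, -0.01, 0.06],
    [0, 0, 0, 0, 0, 0, 0.06]
  ]
}}

```text
clock: 3.65
eef_pos: [483.4, -74.7, 50.8]
tool_rot: [-3.14, 0.0, 1.382]
force: [0.5, -0.3, 0.9]
width: 60.2
gripper_force: 0.0
```

```bash
python3 - <<'E'
from m import *
s=telemetry.read_state(); print(s['qpos'].round(3),s['eef_pos'],s['tool_rot'],s['width'],s['force'])
E
```

```text
[ 0.209  0.71  -0.167  2.096  0.313  0.361 -0.402] [483.39323322 -74.67650415  50.78785995] [-3.13985531e+00  3.62696390e-04  1.38194895e+00] 60.185932521241114 [ 0.52864265 -0.3244152   0.94532565]
```

{"name": "move_arm", "arguments": {
  "steps": [
    [0, 0, 0, 0, 0, 0, 0],
    [0, 0, 0, 0, 0, 0, 0],
    [0, 0, 0, 0, 0, 0, 0],
    [0, 0, 0, 0, 0, 0, 0],
    [0, 0, 0, 0, 0, 0, 0]
  ]
}}

```text
clock: 4.15
eef_pos: [484.5, -74.5, 52.2]
tool_rot: [3.14, 0.0, 1.382]
force: [-1.5, 0.4, 6.2]
width: 7.4
gripper_force: 59.3
```

{"name": "move_arm", "arguments": {
  "steps": [
    [0, 0, 0, 0, 0, 0.01, 0],
    [0, 0, 0, 0, 0, 0.015, 0],
    [0, 0, 0, 0, 0, 0.02, 0],
    [0, 0, 0, 0, 0, 0.025, 0],
    [0, 0, 0, 0, 0, 0.02, 0]
  ]
}}

```text
clock: 4.65
eef_pos: [483.9, -74.4, 143.1]
tool_rot: [3.141, -0.0, 1.383]
force: [0.2, -0.3, -0.4]
width: 7.6
gripper_force: 58.4
```

{"name": "move_arm", "arguments": {
  "steps": [
    [0, 0, 8, 0, 0, 0, 0],
    [0, 0, 8, 0, 0, 0, 0],
    [0, 0, 8, 0, 0, 0, 0],
    [0, 0, 8, 0, 0, 0, 0],
    [0, 0, 8, 0, 0, 0, 0]
  ]
}}

```text
clock: 5.15
eef_pos: [483.7, -74.6, 142.0]
tool_rot: [3.142, 0.001, 2.086]
force: [0.8, -0.1, -0.8]
width: 7.1
gripper_force: 58.4
```

```bash
python3 - <<'E'
from m import *
s=telemetry.read_state(); print(s['qpos'].round(3),s['eef_pos'],s['tool_rot'],s['width'],s['force'],s['gripper_force'])
E
```

```text
[ 0.413  0.573 -0.462  2.038  0.428  0.624  0.178] [483.74644146 -74.59669316 142.01096457] [3.14154245e+00 6.48314349e-04 2.08626897e+00] 7.099763021210247 [ 0.81642341 -0.07174931 -0.80589414] 58.40296983718872
```

{"name": "move_arm", "arguments": {
  "steps": [
    [0, 0, 8, 0, 0, 0, 0],
    [0, 0, 8, 0, 0, 0, 0],
    [0, 0, 8, 0, 0, 0, 0],
    [0, 0, 8, 0, 0, 0, 0],
    [0, 0, 8, 0, 0, 0, 0]
  ]
}}

```text
clock: 5.65
eef_pos: [483.7, -74.7, 141.9]
tool_rot: [-3.141, 0.001, 2.784]
force: [0.5, 0.3, -1.1]
width: 7.2
gripper_force: 58.4
```

{"name": "move_arm", "arguments": {
  "steps": [
    [0, 0, 8, 0, 0, 0, 0],
    [0, 0, 8, 0, 0, 0, 0],
    [0, 0, 8, 0, 0, 0, 0],
    [0, 0, 8, 0, 0, 0, 0],
    [0, 0, 8, 0, 0, 0, 0]
  ]
}}

```text
clock: 6.15
eef_pos: [483.7, -74.9, 141.9]
tool_rot: [-3.14, -0.0, -2.801]
force: [0.4, 0.1, -1.0]
width: 7.4
gripper_force: 58.4
```

```bash
python3 - <<'E'
from m import *
s=telemetry.read_state(); print(s['qpos'].round(3),s['eef_pos'],s['tool_rot'],s['width'])
E
```

```text
[ 0.654  0.674 -0.852  2.031  0.739  0.774  1.26 ] [483.69829637 -74.89673065 141.90604687] [-3.14040096e+00 -2.98079201e-04 -2.80088302e+00] 7.405175344210946
```

{"name": "move_arm", "arguments": {
  "steps": [
    [0, 0, 8, 0, 0, 0, 0],
    [0, 0, 8, 0, 0, 0, 0],
    [0, 0, 8, 0, 0, 0, 0],
    [0, 0, 8, 0, 0, 0, 0],
    [0, 0, 8, 0, 0, 0, 0]
  ]
}}

```text
clock: 6.65
eef_pos: [483.7, -75.0, 141.9]
tool_rot: [-3.141, -0.001, -2.103]
force: [0.2, 0.6, -0.9]
width: 6.9
gripper_force: 58.4
```

{"name": "move_arm", "arguments": {
  "steps": [
    [0, 0, 8, 0, 0, 0, 0],
    [0, 0, 8, 0, 0, 0, 0],
    [0, 0, 4, 0, 0, 0, 0],
    [0, 0, 0, 0, 0, 0, 0]
  ]
}}

```text
clock: 7.05
eef_pos: [483.7, -74.9, 141.6]
tool_rot: [3.142, -0.001, -1.759]
force: [-0.5, -0.8, -1.2]
width: 7.3
gripper_force: 58.4
```

```bash
python3 - <<'E'
from m import *
s=telemetry.read_state(); print(s['qpos'].round(3),s['eef_pos'],s['tool_rot'],s['width'])
E
```

```text
[ 0.784  0.793 -1.111  2.028  0.917  0.936  2.122] [483.6856027  -74.88347737 141.56791334] [ 3.14152666e+00 -7.08952311e-04 -1.75940012e+00] 7.313908481389605
```

```bash
python3 - <<'E'
from m import *
s=telemetry.read_state(); print(s['eef_pos'],s['tool_rot'])
im,d,cal,P,c,u,v=measure('wrist'); cv2.imwrite('pics/w2.png',im)
near=(np.abs(P[:,0]-484)<60)&(np.abs(P[:,1]+76)<60)&(P[:,2]>60)&(P[:,2]<130)
print(near.sum(),P[near].mean(0), np.percentile(P[near],[2,50,98],axis=0).round(1))
E
```

```text
[483.6856027  -74.88347737 141.56791334] [ 3.14152666e+00 -7.08952311e-04 -1.75940012e+00]
wrist bar 5882 [596.8 -78.7 152.5] yawdev -9.17 len 81.1 zpct [148.3 153.2 155. ]
stand ((483.9643859863281, -78.11459350585938), (122.14793395996094, 53.146568298339844), 79.28490447998047) [31.1 32.2 33.3]
blue 1458 [483.7 -92.5 177. ]
312 [ 475.57862618 -118.27100056  115.17194   ] [[ 471.8 -119.    97.9]
 [ 475.6 -118.3  115.6]
 [ 479.4 -117.5  129.7]]
```

View pics/w2.png

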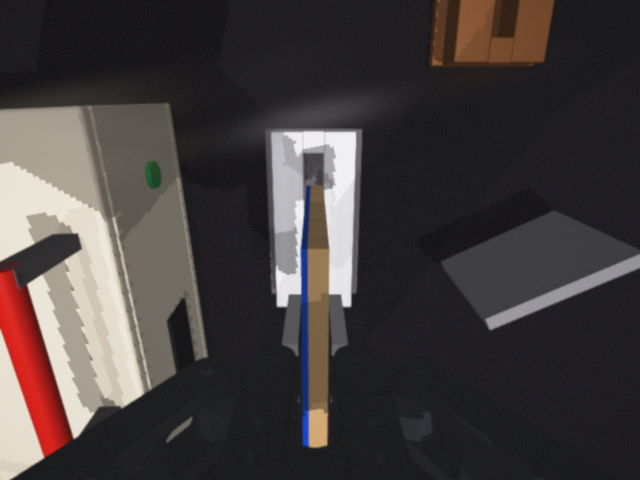

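The panel is turned and upright, with the blue face (left edge at about (305,300)) towards the box. The slot is right below it at (314,165). I need to shift 3 mm in -y and lower it.

{"name": "move_arm", "arguments": {
  "steps": [
    [0, 0, 0, 0, -0.003, 0, 0],
    [0, 0, 0, 0, 0, -0.025, 0],
    [0, 0, 0, 0, 0, -0.025, 0],
    [0, 0, 0, 0, 0, -0.01, 0],
    [0, 0, 0, 0, 0, 0, 0]
  ]
}}

```text
clock: 7.6
eef_pos: [483.1, -77.5, 80.5]
tool_rot: [3.139, -0.001, -1.759]
force: [-0.2, 0.7, 0.2]
width: 7.3
gripper_force: 58.5
```

{"name": "move_arm", "arguments": {
  "steps": [
    [0, 0, 0, 0, 0, -0.005, 0],
    [0, 0, 0, 0, 0, -0.005, 0],
    [0, 0, 0, 0, 0, -0.005, 0],
    [0, 0, 0, 0, 0, 0, 0]
  ]
}}

```text
clock: 8.0
eef_pos: [483.7, -77.5, 66.0]
tool_rot: [3.141, -0.0, -1.759]
force: [-0.4, -0.3, -0.2]
width: 7.2
gripper_force: 58.5
```

{"name": "move_arm", "arguments": {
  "steps": [
    [0, 0, 0, 0, 0, -0.005, 0],
    [0, 0, 0, 0, 0, -0.005, 0],
    [0, 0, 0, 0, 0, 0, 0]
  ]
}}

```text
clock: 8.3
eef_pos: [483.5, -77.5, 55.7]
tool_rot: [3.141, -0.0, -1.759]
force: [0.1, -0.2, -2.3]
width: 7.3
gripper_force: 58.5
```

{"name": "move_arm", "arguments": {
  "steps": [
    [0, 0, 0, 0, 0, -0.002, 0],
    [0, 0, 0, 0, 0, -0.001, 0],
    [0, 0, 0, 0, 0, 0, 0]
  ]
}}

```text
clock: 8.6
eef_pos: [483.8, -77.4, 53.2]
tool_rot: [3.141, -0.0, -1.759]
force: [-0.1, 0.5, -0.6]
width: 7.7
gripper_force: 58.5
```

{"name": "move_arm", "arguments": {
  "steps": [
    [0, 0, 0, 0, 0, -0.001, 0],
    [0, 0, 0, 0, 0, 0, 0]
  ]
}}

```text
clock: 8.8
eef_pos: [483.9, -77.4, 52.3]
tool_rot: [-3.142, -0.0, -1.759]
force: [0.3, 0.1, -1.6]
width: 7.1
gripper_force: 58.7
```

{"name": "move_arm", "arguments": {
  "steps": [
    [0, 0, 0, 0, 0, -0.001, 0],
    [0, 0, 0, 0, 0, -0.001, 0],
    [0, 0, 0, 0, 0, 0, 0]
  ]
}}

```text
clock: 9.1
eef_pos: [484.1, -77.5, 52.2]
tool_rot: [-3.14, -0.002, -1.759]
force: [-4.6, -1.6, 20.1]
width: 7.3
gripper_force: 61.6
```

{"name": "move_arm", "arguments": {
  "steps": [
    [0, 0, 0, 0, 0, 0.001, 0],
    [0, 0, 0, 0, 0, 0, 0.06],
    [0, 0, 0, 0, 0, 0, 0.06],
    [0, 0, 0, 0, 0, 0, 0.06],
    [0, 0, 0, 0, 0, 0, 0.06]
  ]
}}

```text
clock: 9.6
eef_pos: [483.8, -77.4, 51.1]
tool_rot: [3.141, 0.0, -1.759]
force: [0.3, -0.3, -0.1]
width: 59.7
gripper_force: 0.0
```

{"name": "move_arm", "arguments": {
  "steps": [
    [0, 0, 0, 0, 0, 0.02, 0.06],
    [0, 0, 0, 0, 0, 0.04, 0.06],
    [0, 0, 0, 0, 0, 0.045, 0.06],
    [0, 0, 0, 0, 0, 0.045, 0.06],
    [0, 0, 0, 0, 0, 0.03, 0.06]
  ]
}}

```text
clock: 10.1
eef_pos: [484.6, -76.7, 233.9]
tool_rot: [-3.139, 0.001, -1.758]
force: [0.6, 0.6, 0.2]
width: 59.8
gripper_force: 0.0
```

```bash
python3 - <<'E'
from m import *
s=telemetry.read_state(); print(s['qpos'].round(3),s['eef_pos'],s['tool_rot'],s['width'])
measure('wrist'); measure('side')
np.set_printoptions(suppress=True)
E
```

```text
[ 0.859  0.657 -1.199  1.931  0.71   1.06   2.303] [484.55562577 -76.74008617 233.9061361 ] [-3.13933061e+00  1.12783044e-03 -1.75845792e+00] 59.75222277810434
wrist paneltop 1249 [484.3 -77.1  93.2] yawdev -10.53 len 88.5 zpct [92.  93.2 94.3]
wrist bar 2853 [600.1 -66.9 153.5] yawdev -8.33 len 106.0 zpct [150.8 153.7 155.2]
stand ((484.0707702636719, -77.1328353881836), (124.2420883178711, 53.04668426513672), 79.24459075927734) [30.9 32.2 33.4]
blue 301 [486.1 -84.   91.3]
side paneltop 69 [481.9 -74.1  92.3] yawdev -10.09 len 91.3 zpct [89.3 92.5 95.5]
side bar 68 [597.2 -65.  153. ] yawdev -8.45 len 108.8 zpct [147.3 153.3 157.2]
stand ((480.2324523925781, -76.2148208618164), (129.48617553710938, 55.87373352050781), 77.95439147949219) [28.2 32.2 35.5]
```

Panel top reads z 93.2 and centred in the slot, so it is seated. Now I'll rotate back on the way to the bar.

{"name": "move_arm", "arguments": {
  "steps": [
    [0, 0, -8, 0.004, 0, 0, 0.06],
    [0, 0, -8, 0.004, 0, 0, 0.06],
    [0, 0, -8, 0.004, 0, 0, 0.06],
    [0, 0, -8, 0.004, 0, 0, 0.06],
    [0, 0, -8, 0.004, 0, 0, 0.06]
  ]
}}

```text
clock: 10.7
eef_pos: [503.4, -77.6, 230.3]
tool_rot: [3.141, -0.001, -2.463]
force: [-0.2, -0.0, 0.2]
width: 59.8
gripper_force: 0.0
```

{"name": "move_arm", "arguments": {
  "steps": [
    [0, 0, -8, 0.004, 0, 0, 0.06],
    [0, 0, -8, 0.004, 0, 0, 0.06],
    [0, 0, -8, 0.004, 0, 0, 0.06],
    [0, 0, -8, 0.004, 0, 0, 0.06],
    [0, 0, -8, 0.004, 0, 0, 0.06]
  ]
}}

```text
clock: 11.2
eef_pos: [523.3, -77.5, 230.2]
tool_rot: [-3.141, -0.002, 3.122]
force: [0.8, 0.4, 0.2]
width: 59.7
gripper_force: 0.0
```

{"name": "move_arm", "arguments": {
  "steps": [
    [0, 0, -8, 0.004, 0, 0, 0.06],
    [0, 0, -8, 0.004, 0, 0, 0.06],
    [0, 0, -8, 0.004, 0, 0, 0.06],
    [0, 0, -8, 0.004, 0, 0, 0.06],
    [0, 0, -8, 0.004, 0, 0, 0.06]
  ]
}}

```text
clock: 11.7
eef_pos: [543.3, -77.5, 230.1]
tool_rot: [-3.14, -0.002, 2.424]
force: [0.4, -0.2, -1.4]
width: 59.8
gripper_force: 0.0
```

{"name": "move_arm", "arguments": {
  "steps": [
    [0, 0, -8, 0.004, 0, 0, 0.06],
    [0, 0, -8, 0.004, 0, 0, 0.06],
    [0, 0, -8, 0.004, 0, 0, 0.06],
    [0, 0, -8, 0.004, 0, 0, 0.06],
    [0, 0, -8, 0.004, 0, 0, 0.06]
  ]
}}

```text
clock: 12.2
eef_pos: [563.2, -77.5, 230.0]
tool_rot: [-3.139, -0.0, 1.726]
force: [0.3, 0.1, -0.5]
width: 60.0
gripper_force: 0.0
```

{"name": "move_arm", "arguments": {
  "steps": [
    [0, 0, -8, 0.004, 0.003, 0, 0.06],
    [0, 0, -8, 0.004, 0.003, 0, 0.06],
    [0, 0, -2, 0.004, 0.003, 0, 0.06],
    [0, 0, 0, 0, 0, 0, 0.06]
  ]
}}

```text
clock: 12.6
eef_pos: [575.6, -67.7, 230.1]
tool_rot: [-3.14, 0.0, 1.419]
force: [-0.5, 0.2, -0.3]
width: 60.0
gripper_force: 0.0
```

```bash
python3 - <<'E'
from m import *
s=telemetry.read_state(); print(s['qpos'].round(3),s['eef_pos'],s['tool_rot'],s['width'])
im,*_=measure('wrist'); cv2.imwrite('pics/w3.png',im)
cal=eyes.calibration('wrist')
for r in finder.pinpoint('wrist','lid_bar')[:2]: print(r['confidence'],w(cal,r['location']))
E
```

```text
[ 0.266  0.542 -0.305  1.713  0.196  0.918 -0.27 ] [575.62391774 -67.7177894  230.13479327] [-3.13984905e+00  3.55519352e-04  1.41859052e+00] 59.986652266157385
wrist paneltop 1425 [485.1 -76.   92.8] yawdev -10.78 len 88.6 zpct [89.8 93.1 94.3]
wrist bar 3205 [601.4 -65.3 153.7] yawdev -8.53 len 105.5 zpct [151.3 153.9 155.3]
stand ((484.2107238769531, -77.1303939819336), (124.74266815185547, 53.658756256103516), 79.35297393798828) [30.3 32.2 33.6]
blue 2196 [488.8 -74.3  69.6]
0.88 [602.8027777  -72.98863868 149.16927536]
```

View pics/w3.png

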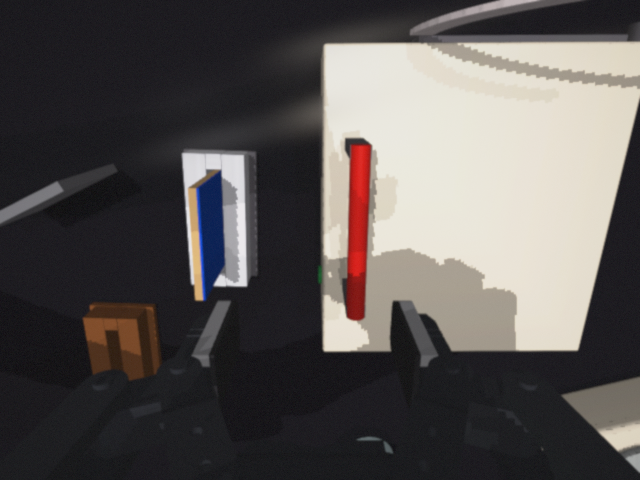

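The panel stands seated with its blue face (210,235) towards the box. The bar runs from (360,145) to (355,318), centred at about (601,-67,148). Next I'll approach and grip it.

{"name": "move_arm", "arguments": {
  "steps": [
    [0, 0, 0, 0.026, 0, 0, 0.06],
    [0, 0, 0, 0, 0, -0.03, 0.06],
    [0, 0, 0, 0, 0, -0.035, 0.06],
    [0, 0, 0, 0, 0, -0.025, 0.06],
    [0, 0, 0, 0, 0, -0.01, 0.06]
  ]
}}

```text
clock: 13.2
eef_pos: [599.5, -68.8, 128.4]
tool_rot: [-3.136, 0.001, 1.418]
force: [-0.9, -0.2, -0.4]
width: 60.0
gripper_force: 0.0
```

{"name": "move_arm", "arguments": {
  "steps": [
    [0, 0, 0, 0, 0, 0, 0],
    [0, 0, 0, 0, 0, 0, 0],
    [0, 0, 0, 0, 0, 0, 0],
    [0, 0, 0, 0, 0, 0, 0],
    [0, 0, 0, 0, 0, 0, 0]
  ]
}}

```text
clock: 13.7
eef_pos: [601.5, -68.3, 133.0]
tool_rot: [3.142, 0.0, 1.418]
force: [-3.6, 0.2, 6.3]
width: 9.6
gripper_force: 58.6
```

```bash
python3 - <<'E'
from h import *
s=telemetry.read_state(); print(s['qpos'].round(3),s['eef_pos'],s['tool_rot'],s['width'],s['force'])
b=s['eef_pos']+[0,0,19]; yaw=s['tool_rot'][2]-np.pi/2; u=np.array([np.cos(yaw),np.sin(yaw),0])
r=np.hypot(180,47.5); a0=np.arctan2(47.5,180); p=b*0
prev=p
for t in range(5,51,5):
    a=a0+np.radians(t); d=u*r*(np.cos(a0)-np.cos(a))+np.array([0,0,r*(np.sin(a)-np.sin(a0))])
    print(t,(d-prev).round(1),d.round(1)); prev=d
E
```

```text
[ 0.232  0.694 -0.267  1.734  0.251  0.747 -0.314] [601.49309266 -68.25394358 132.95686186] [3.14156779e+00 3.01650399e-04 1.41767452e+00] 9.597440165817963 [-3.63247371  0.16043023  6.32094873]
5 [ 4.8 -0.7 15.5] [ 4.8 -0.7 15.5]
10 [ 6.1 -0.9 15. ] [10.9 -1.7 30.5]
15 [ 7.4 -1.1 14.4] [18.2 -2.8 45. ]
20 [ 8.6 -1.3 13.7] [26.8 -4.1 58.7]
25 [ 9.7 -1.5 12.9] [36.5 -5.6 71.6]
30 [10.8 -1.7 12. ] [47.3 -7.3 83.6]
35 [11.8 -1.8 11. ] [59.1 -9.1 94.7]
40 [12.7 -2.   9.9] [ 71.8 -11.1 104.6]
45 [13.5 -2.1  8.8] [ 85.3 -13.2 113.4]
50 [14.2 -2.2  7.6] [ 99.5 -15.4 120.9]
```

{"name": "move_arm", "arguments": {
  "steps": [
    [0, 0, 0, 0.002, 0, 0.0075, 0],
    [0, 0, 0, 0.003, 0, 0.008, 0],
    [0, 0, 0, 0.003, -0.001, 0.0075, 0],
    [0, 0, 0, 0.003, -0.001, 0.0075, 0],
    [0, 0, 0, 0, 0, 0, 0]
  ]
}}

```text
clock: 14.2
eef_pos: [611.8, -69.8, 163.0]
tool_rot: [-3.139, -0.0, 1.418]
force: [-7.2, 3.2, 1.5]
width: 9.6
gripper_force: 58.4
```

```bash
python3 - <<'E'
from h import *
s=telemetry.read_state(); print(s['eef_pos'],s['tool_rot'],s['width'],s['force'])
cal=eyes.calibration('side'); im,d=eyes.get_image('side')
cv2.imwrite('pics/s3.png',cv2.resize(im[130:310,200:420],None,fx=3.3,fy=3.3,interpolation=cv2.INTER_CUBIC))
E
```

```text
[611.76615947 -69.79373972 162.9668109 ] [-3.13888215e+00 -2.08754033e-04  1.41754370e+00] 9.647355649051056 [-7.24492471  3.23747796  1.51191257]
```

View pics/s3.png

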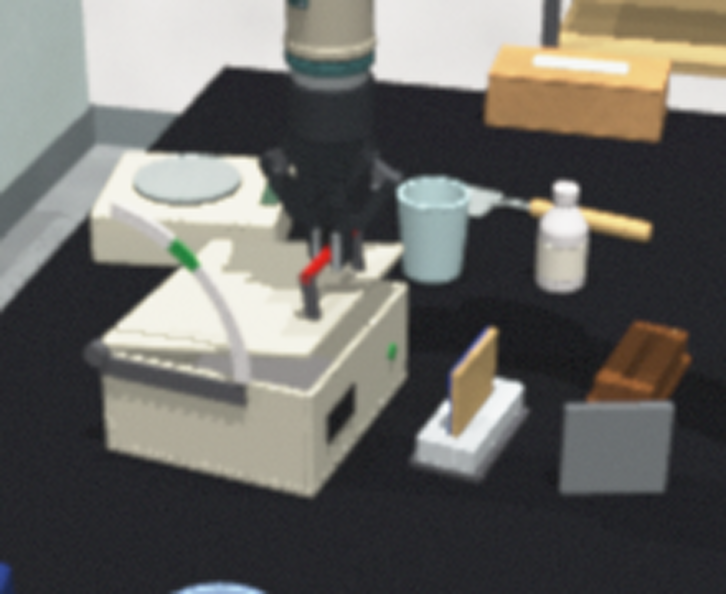

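The lid is rising, with the bar held at about (330,258) between the fingers.

{"name": "move_arm", "arguments": {
  "steps": [
    [0, 0, 0, 0.0035, -0.0005, 0.007, 0],
    [0, 0, 0, 0.0035, -0.0005, 0.0072, 0],
    [0, 0, 0, 0.0043, -0.0006, 0.0069, 0],
    [0, 0, 0, 0.0043, -0.0007, 0.0068, 0],
    [0, 0, 0, 0.0048, -0.0007, 0.0065, 0]
  ]
}}

```text
clock: 14.75
eef_pos: [630.6, -72.6, 196.6]
tool_rot: [-3.135, 0.0, 1.418]
force: [-8.2, 1.3, 2.4]
width: 9.7
gripper_force: 58.4
```

{"name": "move_arm", "arguments": {
  "steps": [
    [0, 0, 0, 0.005, -0.0008, 0.0064, 0],
    [0, 0, 0, 0.0053, -0.0008, 0.0061, 0],
    [0, 0, 0, 0.0055, -0.0009, 0.0059, 0],
    [0, 0, 0, 0.0058, -0.0009, 0.0056, 0],
    [0, 0, 0, 0.006, -0.0009, 0.0054, 0]
  ]
}}

```text
clock: 15.25
eef_pos: [656.9, -76.5, 227.1]
tool_rot: [-3.132, 0.0, 1.418]
force: [-15.0, 2.8, 11.4]
width: 10.0
gripper_force: 58.6
```

```bash
cat > ang.py <<'E'
from h import *
s=telemetry.read_state(); print(s['qpos'].round(2),s['eef_pos'],s['tool_rot'],s['width'],s['force'])
cal=eyes.calibration('side'); im,d=eyes.get_image('side')
cv2.imwrite('pics/s%d.png'%int(s['clock']*100),cv2.resize(im[130:310,200:420],None,fx=3.3,fy=3.3,interpolation=cv2.INTER_CUBIC))
yaw=np.radians(-8.5);u=np.array([np.cos(yaw),np.sin(yaw),0]);v=np.array([-u[1],u[0],0])
H=np.array([601.,-67,100.5])+180*u
for cam in ('side','top'):
    cal=eyes.calibration(cam); im,d=eyes.get_image(cam); P,uu,vv=pts(cal,d,np.ones(d.shape,bool)); c=im[vv,uu].astype(int)
    Q=P-H; a=-Q@u; z=Q[:,2]; y=Q@v
    m=(np.abs(y)<100)&(a>15)&(a<200)&(np.hypot(a,z)<200)&(z>8)&(c.min(1)>110)
    ang=np.degrees(np.arctan2(z[m],a[m])); print(cam,m.sum(),np.percentile(ang,[10,25,50,75,90]).round(1))
    hsv=cv2.cvtColor(im,cv2.COLOR_BGR2HSV)[vv,uu]
    r=((hsv[:,0]<8)|(hsv[:,0]>172))&(hsv[:,1]>150)&(np.abs(y)<70)&(a>0)&(a<220)&(z>0)
    if r.sum(): print('bar',r.sum(),np.degrees(np.arctan2(np.median(z[r]),np.median(a[r])))-14.8, np.median(a[r]),np.median(z[r]))
E
python3 ang.py
```

```text
[ 0.24  0.67 -0.29  1.47  0.21  1.04 -0.25] [656.87298563 -76.47451402 227.07040222] [-3.1324489e+00  1.6358774e-04  1.4180338e+00] 9.959131829776133 [-15.00132702   2.81483433  11.38522292]
side 555 [36.4 36.8 38.  41.6 46.9]
bar 34 34.1193498957776 126.91633334779318 145.5861480183229
top 931 [36.4 37.2 38.4 41.3 46. ]
bar 27 35.057801443916105 122.75028303926254 145.5529368110101
```

{"name": "move_arm", "arguments": {
  "steps": [
    [0, 0, 0, 0.005, -0.0009, 0.0066, 0],
    [0, 0, 0, 0.0062, -0.001, 0.0052, 0],
    [0, 0, 0, 0.0065, -0.001, 0.0046, 0],
    [0, 0, 0, 0.0068, -0.001, 0.0043, 0],
    [0, 0, 0, 0.007, -0.001, 0.004, 0]
  ]
}}

```text
clock: 15.9
eef_pos: [691.2, -81.5, 252.9]
tool_rot: [-3.139, -0.001, 1.418]
force: [-7.7, 1.5, 8.4]
width: 9.9
gripper_force: 58.5
```

```bash
python3 ang.py
```

```text
[ 0.23  0.7  -0.29  1.34  0.2   1.14 -0.23] [691.22790994 -81.53439547 252.86902763] [-3.13911788e+00 -8.41319129e-04  1.41806963e+00] 9.870190795369387 [-7.70427048  1.51583486  8.38706227]
side 239 [44.2 45.3 46.7 48.9 58.5]
bar 39 46.92336974683499 91.23101410099189 169.6000657624744
top 734 [49.8 50.4 51.5 54.4 58.8]
bar 33 47.82492065926965 87.93687620911665 169.8281824157143
```

{"name": "move_arm", "arguments": {
  "steps": [
    [0, 0, 0, 0.007, -0.001, 0.0037, 0],
    [0, 0, 0, 0, 0, 0, 0],
    [0, 0, 0, 0, 0, 0, 0],
    [0, 0, 0, 0, 0, 0, 0],
    [0, 0, 0, 0, 0, 0, 0]
  ]
}}

```text
clock: 16.55
eef_pos: [698.6, -82.6, 256.8]
tool_rot: [-3.141, -0.001, 1.418]
force: [-8.1, 1.6, 9.7]
width: 9.9
gripper_force: 59.8
```

```bash
python3 ang.py; ls pics
```

```text
[ 0.23  0.7  -0.29  1.31  0.2   1.16 -0.23] [698.64143689 -82.60046629 256.78919797] [-3.14086269e+00 -9.73785992e-04  1.41789916e+00] 9.933149812131042 [-8.08760891  1.57175901  9.70905697]
side 287 [45.  46.9 48.7 49.7 58.8]
bar 37 48.957130229211344 85.09228941107482 172.60423990968195
top 684 [51.8 52.5 53.5 56.2 60.3]
bar 32 49.943589442655366 81.64151064007604 173.05458343434543
s1525.png
s1590.png
s1655.png
s3.png
side0.png
sidecrop.png
top0.png
w1.png
w2.png
w3.png
```

View pics/s1655.png

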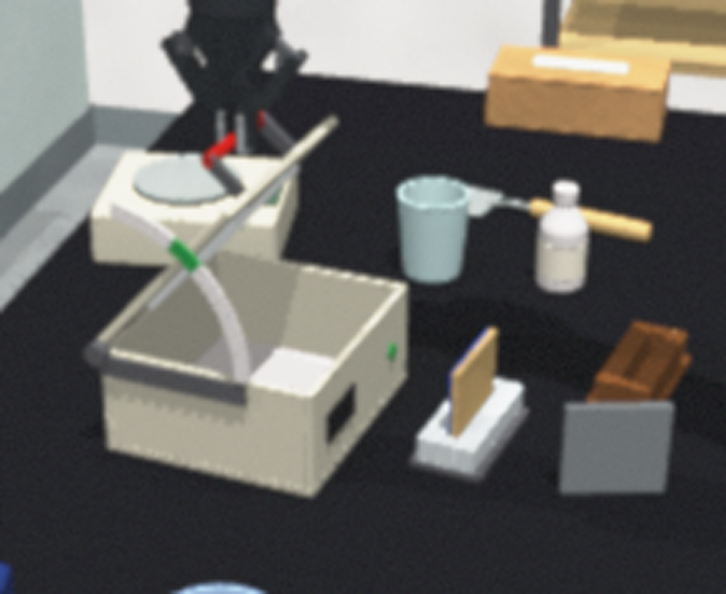

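The lid's near edge runs from (95,350) across the green band centred at (185,253), which reads about 50°. The panel stands in its slot and the bystanders are untouched.

```bash
python3 -c "
from cell import ctrl; print(ctrl.finish_job())"
```

```text
the job is handed in; nothing more can be done
None
```

I turned the panel round and seated it in its slot with the blue face towards the lamp box, then handed the job in with the arm still holding the lid open at about 50°, inside the green band.

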